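Feel out the hidden catch of a tool chest

ROBOT

A 7-joint arm with a two-finger parallel gripper is mounted at the origin on the work surface. World frame = base frame: x ahead of the robot, y to its left, z up, the work surface at z = 0. Lengths are in mm, angles in rad, forces in N, time in s.
With the tool pointing down it reaches from about 400 to 875 mm from the base axis. Payload 6.5 kg.
Tool frame: the origin (TCP) lies midway between the tips of the shut fingers; the grasp point (between the pads) lies 19 mm behind it; x points along the fingers, y is the direction in which the jaws open and shut, and the axes are right-handed (so a half turn about x gives the same grasp; the last joint's range is limited). The gripper opens to 85 mm and grips with 20 to 120 N. Pads are 22 mm wide; open, the fingers measure 114 mm over their backs; the gripper's body (76 mm by 85 mm) begins 54 mm behind the grasp point. The pads swing forward as they close: fully open they stand 13 mm farther back than shut.
Start: joints at [1.112, 0.536, -0.004, 1.538, 0.003, 1.067, -0.071], TCP at [248.8, -600.49, 231.29] pointing down, gripper open.
Joint ranges: [-2.7, 2.7], [-0.37, 2.16], [-1.27, 1.26], [0.24, 2.4], [-1.31, 4.45], [0.19, 1.91], [-2.76, 2.76]. Speed limits (rad/s): [2.39, 2.39, 3.14, 3.14, 3.14, 3.14, 3.14].

INTERFACE

Orientations are given as a unit quaternion [x, y, z, w].
In Python, from station import read_state, get_image, calibration, sign_off gives the robot as it stands.
- The arm moves only by the shell command python3 -m creep 'ROWS'. ROWS is JSON, a list of rows, each a list of 3 entries, a list of its own where there are three numbers: the shift along the tool's x, y, z in cm, then the turn, a rotation vector about the tool's x, y, z in rad, then the closure, from 0 (fully open) to 1 (shut). A call has 1 to 20 rows; each row is the pose to reach, as a shift and turn from the pose measured when the call began, along the tool's axes at that moment; what a row does not reach only later rows make up. A row lasts 1/12 s, in which the tool goes at most 41.7 mm and 7.16 degrees, less where a joint would pass 70% of its speed; a pose out of reach is approached as far as the arm can. A call with a gripper value outside its range is refused whole. The fingers move at their own pace and stop on an object; the grip force is fixed at half the most. Time passes only in rows, so rows that repeat a pose let the fingers close. It gives the time, the measured TCP pose, the force and the opening at its end, in the units of the state.
- read_state(): the state, without advancing time (a new reading comes with each control period).
- get_image(name): name is "scene" or "top" or "wrist"; returns the picture (400x640x3 uint8, red, green, blue); there is no depth.
- calibration(name): a dict with "K" (3x3 intrinsics, pixels), "cam_to_world" (4x4, takes a point from camera to world coordinates). Camera axes: x right, y down, z forward; pixel columns grow to the right and rows downward; lengths in mm; the calibration is good to about 2 mm. A picture is of the moment at which its call begins: read the wrist's pose just before it. calibration takes no time and is no camera call; for the wrist camera it gives the pose at the moment of the call.
- sign_off(): hands the job in, once; it reports no verdict.
The state is a dict: "clock": time; "joint_pos": joint angles; "dq": joint speeds; "effort": joint torques, N m; "position": TCP position; "orientation": TCP orientation; "ft_force": force on the tool from outside, world axes, zero at the start; "ft_torque": the same for the moment, N m; "grip_width": finger opening in mm.
Only numpy, scipy, OpenCV 4.12 (cv2) and the standard library are available. Lean on these libraries where they do the work, as an engineer would, in place of code of your own. Each camera call takes 0.05 s, during which the arm holds its last target.

TASK

The tool chest has no handle: its spring lid is let go by a catch in a notch hidden somewhere along the wooden front rail. Touch the rail close by its left end (the robot's left), run a closed fingertip along the rail to the right until it finds the notch, then press the catch inside fully down so that it stays down and the lid pops ajar by itself, and draw the hand clear. Do not touch the lid, grasp nothing, and leave the mug, jar and sanding block where they are.

Things in the scene. Friction and masses are not known exactly. Their poses are not given: they have to be found in the camera images.
- chest: fixed wooden tool chest, 420 mm wide (its y), 283 mm deep, about 90 mm tall, carrying rail, catch and lid. Origin on the table under the middle of the front rail; x points from the rail back to the lid, away from the robot, y to the left along the rail, z up. The rail lies between two end blocks (90 mm long, 66 mm deep) that stand 7 mm higher than it
- rail_mid (a point): middle of the front rail's flat top, 90 mm above the table; axes as the chest. The rail runs 120 mm to either side along y, 22 mm to either side along x. The notch is a gap in it, 48 mm long (y), cut through its whole depth (x), its middle anywhere up to 45 mm left or right of this point, new at every start: feel or look for it
- rail_left (a point): left end of the rail's flat top, against the left end block: 120 mm left of rail_mid. Along the rail a front board stands before it, 24 mm lower, and a board 13 mm thick behind it, 2 mm lower
- catch (a joint): the catch: a plain wooden bar, 42 mm deep, that runs hidden under the whole rail and is bared only as the floor of the notch. Its top lies 12 mm below the rail's top at 0 and moves straight down as it is pressed, 0.008 m at the stop. It resists with about 5 to 10 N and stays where it is left. Value in m
- lid: the lid: flat plywood panel 194 mm deep (x), 416 mm wide (y), 8 mm thick; origin on the hinge line at its far edge, axes as the chest while shut. Its front edge lies 45 mm behind the rail's middle line; shut, its top is 88 mm above the table. It rises as the catch goes down, to 0.096 rad of tilt (front edge up by 19 mm) with the catch fully down
- mug: bystander: white mug, 78 mm wide, 92 mm tall, origin under its centre
- jar: bystander: glass jar with a steel cap, 68 mm wide, 95 mm tall, origin under its centre
- block: bystander: sanding block 120 by 65 mm, 45 mm tall, with a grip on top to 75 mm, origin under its centre

How it is judged:
By the outcome, as a careful person would: the job done as asked, in the order asked, and still so for the second after the job is handed in, with the robot touching nothing.
It also fails if it takes over 51 s, if anything falls off the work surface, if the arm or the gripper's body presses on something with over 40 N, if the wrist force passes 120 N, or if a joint passes its speed limit or range.

## Working session

There is one attempt and no reset: what is moved stays moved. The work goes in short steps, Python scripts to look and compute and a shell command to move; the robot and the scene stay as the last step left them, time stands still between calls to the robot, and variables do not carry over. Pictures are saved under pics/ and viewed, and the job is handed in when it is done.

```bash
mkdir -p pics; ls; python3 - <<'E'
from station import *
import cv2
s=read_state();print(s)
for n in ("scene","top"):
    im=get_image(n);cv2.imwrite(f"pics/{n}0.png",im[:,:,::-1])
    c=calibration(n);print(n,c)
E
```

```text
pics
{'clock': 0.0, 'joint_pos': array([ 1.11178692,  0.53720529, -0.00443761,  1.53887813,  0.00259474,
        1.06728532, -0.07119622]), 'dq': array([-1.20402667e-03, -2.48417456e-04,  9.75014198e-04,  9.76787359e-05,
       -7.79968937e-04, -2.97368183e-03, -7.93354317e-04]), 'effort': array([-4.65042558e-04, -5.83410144e+01,  1.04832955e+00, -2.59104216e+01,
        1.22541285e-02,  9.49852722e-03,  2.13947123e-05]), 'position': array([ 248.55060217, -599.91348202,  230.38579084]), 'orientation': array([-0.69334166, -0.13861663,  0.69367244, -0.13740931]), 'ft_force': array([ 0.72719377,  0.2576813 , -0.65915586]), 'ft_torque': array([-0.04068492, -0.01007308, -0.03631556]), 'grip_width': 85.15414554327215}
scene {'K': array([[383.68415107,   0.        , 325.60453141],
       [  0.        , 383.68415107, 198.77923255],
       [  0.        ,   0.        ,   1.        ]]), 'cam_to_world': array([[-3.09745858e-01,  7.80047683e-01, -5.43675561e-01,
         1.09490589e+03],
       [ 9.50709305e-01,  2.62785229e-01, -1.64607841e-01,
         1.79150304e+02],
       [ 1.44679419e-02, -5.67864012e-01, -8.22995227e-01,
         8.73055895e+02],
       [ 0.00000000e+00,  0.00000000e+00,  0.00000000e+00,
         1.00000000e+00]])}
top {'K': array([[504.10377165,   0.        , 326.97533507],
       [  0.        , 504.10377165, 206.68026056],
       [  0.        ,   0.        ,   1.        ]]), 'cam_to_world': array([[-2.06584734e-02, -9.91923832e-01,  1.25141273e-01,
         4.30966066e+02],
       [-9.99714989e-01,  1.89965483e-02, -1.44593109e-02,
         3.88667146e+01],
       [ 1.19652829e-02, -1.25404313e-01, -9.92033563e-01,
         1.33912350e+03],
       [ 0.00000000e+00,  0.00000000e+00,  0.00000000e+00,
         1.00000000e+00]])}
```

View pics/top0.png

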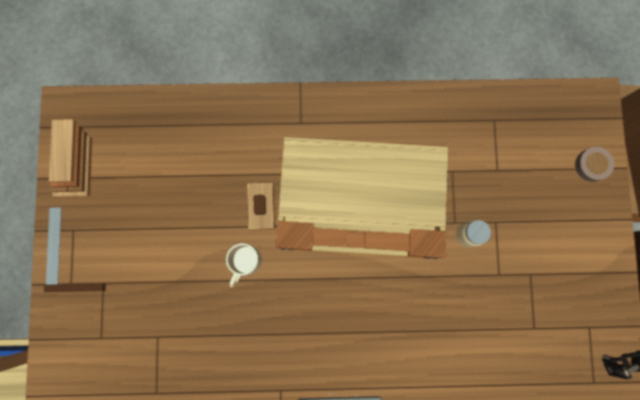

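View pics/scene0.png

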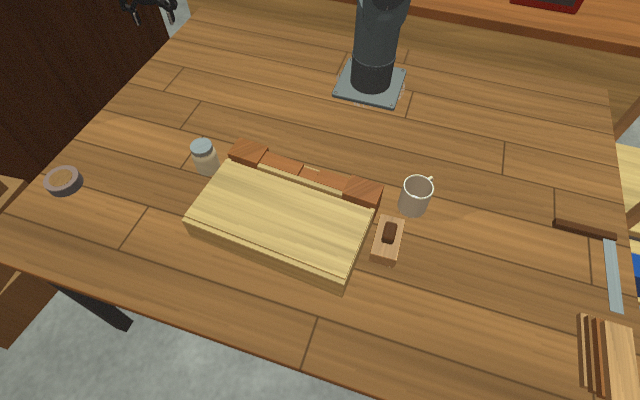

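```bash
python3 - <<'E'
import cv2
im=cv2.imread("pics/top0.png")[205:270,265:465]
cv2.imwrite("pics/top0z.png",cv2.resize(im,None,fx=4,fy=4,interpolation=cv2.INTER_CUBIC))
im=cv2.imread("pics/scene0.png")[130:215,215:395]
cv2.imwrite("pics/scene0z.png",cv2.resize(im,None,fx=4,fy=4,interpolation=cv2.INTER_CUBIC))
E
```

```text
(no output)
```

View pics/top0z.png

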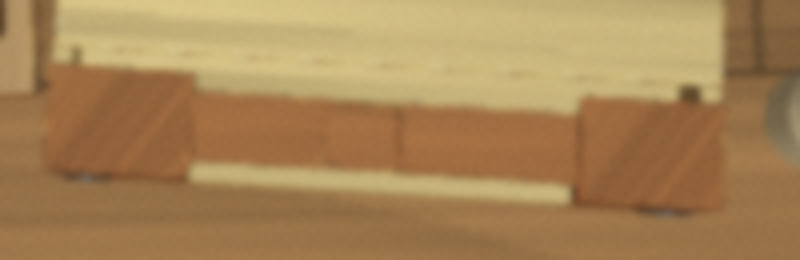

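View pics/scene0z.png

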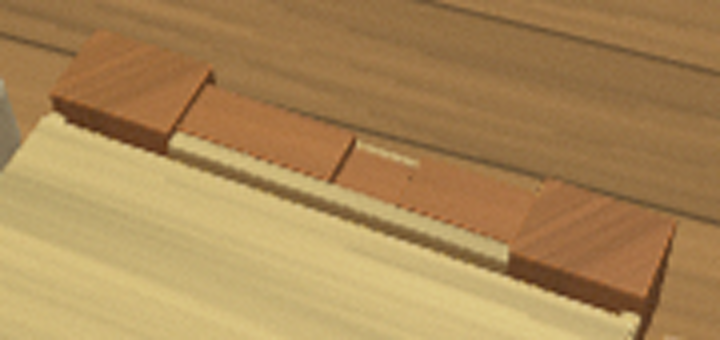

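```bash
cat > h.py <<'E'
import numpy as np
from station import *
def pix2w(c,u,v,z):
    K,T=c["K"],c["cam_to_world"]
    d=T[:3,:3]@np.linalg.solve(K,[u,v,1]);o=T[:3,3]
    return o+d*(z-o[2])/d[2]
def w2pix(c,p):
    K,T=c["K"],c["cam_to_world"]
    q=K@(T[:3,:3].T@(np.array(p)-T[:3,3]));return q[:2]/q[2]
E
python3 - <<'E'
from h import *
c=calibration("top")
P={}
for n,u,v,z in [("lb",195,92,90),("rb",578,113,90),("lf",190,163,90),("rf",575,185,90),("n1b",328,99,90),("n1f",328,169,90),("n2b",402,105,90),("n2f",400,174,90),
 ("BLlf",45,175,97),("BLlb",50,67,97),("BRrf",722,208,97),("BRrb",723,104,97),("BLrb",195,72,97),("BLrf",190,180,97)]:
    P[n]=pix2w(c,265+(u+.5)/4-.5,205+(v+.5)/4-.5,z);print(n,P[n].round(1))
mid=np.mean([P[k] for k in("lb","rb","lf","rf")],0);print(mid)
d=(P["lb"]+P["lf"]-P["rb"]-P["rf"])/2;print(np.linalg.norm(d),np.arctan2(-d[0],d[1]))
e=P["BLlf"]+P["BLlb"]-P["BRrf"]-P["BRrb"];print(np.linalg.norm(e)/2,np.arctan2(-e[0],e[1]), np.mean([P[k] for k in("BLlf","BLlb","BRrf","BRrb")],0))
d/=np.linalg.norm(d)
for k in("n1b","n1f","n2b","n2f"):print(k,(P[k]-mid)@d)
for n,u,v,z in (("mug",242,260,92),("jar",477,233,95),("block",260,205,75)): print(n,pix2w(c,u,v,z).round(0))
from scipy.spatial.transform import Rotation as R
print(R.from_quat(read_state()["orientation"]).as_matrix().round(3))
E
```

```text
lb [536.8  55.5  90. ]
rb [ 519.  -182.2   90. ]
lf [492.8  59.4  90. ]
rf [ 474.4 -178.5   90. ]
n1b [530.8 -27.   90. ]
n1f [487.4 -25.9  90. ]
n2b [526.1 -72.9  90. ]
n2f [483.4 -70.4  90. ]
BLlf [486.9 148.3  97. ]
BLlb [553.4 144.7  97. ]
BRrf [ 458.3 -267.3   97. ]
BRrb [ 522.3 -271.1   97. ]
BLrb [548.6  55.2  97. ]
BLrf [482.   59.4  97. ]
[505.75074889 -61.45983988  90.        ]
238.50009953174998 -0.07582139383067045
416.80884868047843 -0.07172192264497508 [505.22082419 -61.33800688  97.        ]
n1b 36.270046810853586
n1f 34.089601850872306
n2b -9.842545783519467
n2f -10.558072125749646
mug [460. 232.  92.]
jar [ 515. -350.   95.]
block [598. 189.  75.]
[[-0.001  0.383 -0.924]
 [ 0.001 -0.924 -0.383]
 [-1.    -0.002  0.   ]]
```

```bash
python3 - <<'E'
from h import *
from scipy.spatial.transform import Rotation as R
s=read_state();r=R.from_quat(s["orientation"])
yaw=-0.0735
t=np.array([510,37,165.])
print(r.inv().apply(t-s["position"]))
yc=np.array([-np.sin(yaw),np.cos(yaw),0]);x=np.array([0,0,-1]);y=-yc
M=np.c_[x,y,np.cross(x,y)]
print((r.inv()*R.from_matrix(M)).as_rotvec())
E
```

```text
[  66.20503732 -488.29513158 -485.37072763]
[0.4663306  0.00047375 0.00148173]
```

```bash
python3 -m creep '[[[2,-16,-16],[0.16,0,0],1],[[2,-16,-16],[0.16,0,0],1],[[2,-16,-16],[0.16,0,0],1],[[3,-24,-24],[0.3,0,0],1],[[4,-32,-32],[0.4,0,0],1],[[5,-40,-40],[0.466,0,0],1],[[6,-48.8,-48.5],[0.466,0,0],1],[[6.6,-48.8,-48.5],[0.466,0,0],1],[[6.6,-48.8,-48.5],[0.466,0,0],1],[[6.6,-48.8,-48.5],[0.466,0,0],1],[[6.6,-48.8,-48.5],[0.466,0,0],1],[[6.6,-48.8,-48.5],[0.466,0,0],1],[[6.6,-48.8,-48.5],[0.466,0,0],1],[[6.6,-48.8,-48.5],[0.466,0,0],1],[[6.6,-48.8,-48.5],[0.466,0,0],1],[[6.6,-48.8,-48.5],[0.466,0,0],1],[[6.6,-48.8,-48.5],[0.466,0,0],1],[[6.6,-48.8,-48.5],[0.466,0,0],1],[[6.6,-48.8,-48.5],[0.466,0,0],1],[[6.6,-48.8,-48.5],[0.466,0,0],1]]'
```

```text
clock: 1.77
position: [509.2, 35.6, 164.9]
orientation: [-0.706, 0.026, 0.707, 0.026]
ft_force: [-0.7, -0.7, -0.3]
grip_width: 0.2
```

```bash
python3 - <<'E'
from h import *
import cv2
c=calibration("wrist");im=get_image("wrist")
cv2.imwrite("pics/w1.png",im[:,:,::-1])
im=get_image("top");cv2.imwrite("pics/top1.png",cv2.resize(im[180:280,200:500,::-1],None,fx=2.6,fy=2.6,interpolation=cv2.INTER_CUBIC))
for n,p in dict(lb=[536.8,55.5,90],rb=[519,-182,90],lf=[492.8,59.4,90],rf=[474.4,-178.5,90],n1b=[530.8,-27,90],n2f=[483.4,-70.4,90]).items(): print(n,w2pix(c,p))
E
```

```text
lb [289.41881711 172.02677242]
rb [664.05816439 172.50653175]
lf [290.21900441 236.97175266]
rf [646.28786316 238.18363868]
n1b [419.60677274 171.91055573]
n2f [484.64732784 236.74405323]
```

View pics/w1.png

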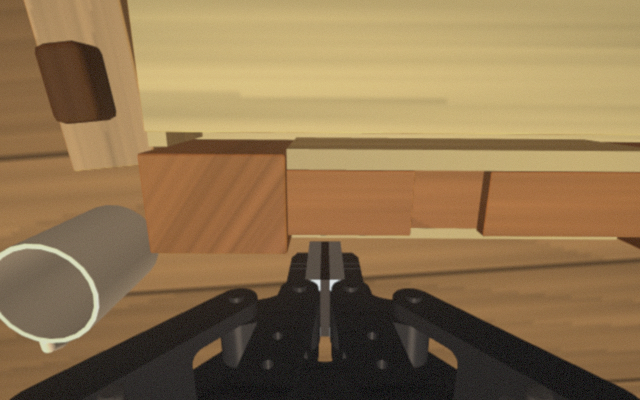

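View pics/top1.png

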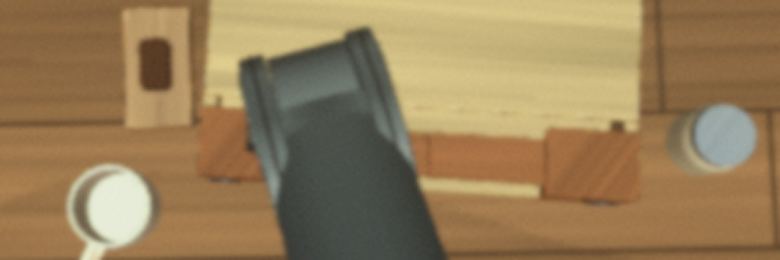

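```bash
python3 - <<'E'
from h import *
c=calibration("wrist");m=np.array([505.5,-61.4]);yd=np.array([.0734,.9973])
for u,v in((411,228),(411,172),(489,172),(485,236),(288,235),(288,172)): 
    p=pix2w(c,u,v,90);print(p.round(1),((p[:2]-m)@yd).round(1))
E
python3 -m creep '[[[2,0,0],[0,0,0],1],[[4,0,0],[0,0,0],1],[[5.5,0,0],[0,0,0],1],[[6.5,0,0],[0,0,0],1],[[7,0,0],[0,0,0],1],[[7.1,0,0],[0,0,0],1],[[7.1,0,0],[0,0,0],1],[[7.1,0,0],[0,0,0],1]]'
```

```text
[493.2 -22.1  90. ] 38.3
[531.1 -22.4  90. ] 40.8
[527.4 -71.9  90. ] -8.9
[483.8 -71.4  90. ] -11.6
[494.4  60.   90. ] 120.3
[537.   55.6  90. ] 119.0
clock: 2.53
position: [509.8, 34.7, 94.9]
orientation: [0.707, -0.027, -0.707, -0.027]
ft_force: [0.1, -0.1, -0.2]
grip_width: 0.0
```

```bash
python3 -m creep '[[[0.2,0,0],[0,0,0],1],[[0.3,0,0],[0,0,0],1],[[0.4,0,0],[0,0,0],1],[[0.5,0,0],[0,0,0],1],[[0.55,0,0],[0,0,0],1],[[0.55,0,0],[0,0,0],1]]'
```

```text
clock: 3.03
position: [510.0, 34.8, 90.1]
orientation: [0.707, -0.027, -0.707, -0.027]
ft_force: [-1.5, 0.1, 9.0]
grip_width: -0.0
```

```bash
python3 -m creep '[[[0.06,0.3,0],[0,0,0],1],[[0.06,0.7,0],[0,0,0],1],[[0.06,1.1,0],[0,0,0],1],[[0.06,1.5,0],[0,0,0],1],[[0.06,1.9,0],[0,0,0],1],[[0.06,2.3,0],[0,0,0],1],[[0.06,2.7,0],[0,0,0],1],[[0.06,3.1,0],[0,0,0],1],[[0.06,3.5,0],[0,0,0],1],[[0.06,3.9,0],[0,0,0],1],[[0.06,4.3,0],[0,0,0],1],[[0.06,4.7,0],[0,0,0],1],[[0.06,5.1,0],[0,0,0],1],[[0.06,5.5,0],[0,0,0],1],[[0.06,5.5,0],[0,0,0],1]]'
```

```text
clock: 4.28
position: [506.8, -20.2, 90.1]
orientation: [0.707, -0.027, -0.706, -0.027]
ft_force: [-0.6, 1.5, 5.4]
grip_width: -0.5
```

```bash
python3 -m creep '[[[0.07,0.3,0],[0,0,0],1],[[0.07,0.6,0],[0,0,0],1],[[0.07,0.9,0],[0,0,0],1],[[0.07,1.2,0],[0,0,0],1],[[0.07,1.5,0],[0,0,0],1]]'; python3 -m creep '[[[0.08,0.2,0],[0,0,0],1],[[0.08,0.4,0],[0,0,0],1],[[0.08,0.6,0],[0,0,0],1]]'
```

```text
clock: 4.7
position: [505.1, -36.0, 89.0]
orientation: [0.707, -0.027, -0.706, -0.027]
ft_force: [-0.3, 0.4, -0.3]
grip_width: -0.1
clock: 4.95
position: [504.3, -42.5, 88.0]
orientation: [0.707, -0.027, -0.706, -0.027]
ft_force: [-0.2, -0.2, 0.2]
grip_width: -0.1
```

```bash
python3 -m creep '[[[0.08,0.2,0],[0,0,0],1],[[0.08,0.4,0],[0,0,0],1],[[0.08,0.5,0],[0,0,0],1],[[0.08,0.5,0],[0,0,0],1]]'
```

```text
clock: 5.28
position: [503.9, -47.8, 87.1]
orientation: [0.707, -0.027, -0.706, -0.028]
ft_force: [0.2, -0.6, 0.1]
grip_width: 0.2
```

```bash
python3 -m creep '[[[0.3,0,0],[0,0,0],1],[[0.6,0,0],[0,0,0],1],[[0.8,0,0],[0,0,0],1],[[0.9,0,0],[0,0,0],1],[[1.0,0,0],[0,0,0],1],[[1.1,0,0],[0,0,0],1],[[1.2,0,0],[0,0,0],1],[[1.2,0,0],[0,0,0],1]]'; python3 -m creep '[[[0.1,0,0],[0,0,0],1],[[0.2,0,0],[0,0,0],1],[[0.3,0,0],[0,0,0],1],[[0.4,0,0],[0,0,0],1],[[0.5,0,0],[0,0,0],1],[[0.6,0,0],[0,0,0],1],[[0.6,0,0],[0,0,0],1]]'
```

```text
clock: 5.95
position: [503.6, -47.7, 75.0]
orientation: [0.707, -0.027, -0.707, -0.027]
ft_force: [-1.4, 0.2, 3.0]
grip_width: 0.4
clock: 6.53
position: [503.7, -47.7, 69.9]
orientation: [0.707, -0.027, -0.707, -0.027]
ft_force: [-5.4, 1.1, 16.7]
grip_width: 0.3
```

```bash
python3 -m creep '[[[0.1,0,0],[0,0,0],1],[[0.15,0,0],[0,0,0],1],[[0.2,0,0],[0,0,0],1],[[0.25,0,0],[0,0,0],1],[[0.25,0,0],[0,0,0],1]]'
python3 - <<'E'
from h import *
import cv2
c=calibration("wrist");im=get_image("wrist")
cv2.imwrite("pics/w2.png",im[:,:,::-1])
im=get_image("scene")[120:300,150:420,::-1];cv2.imwrite("pics/s2.png",cv2.resize(im,None,fx=2.9,fy=2.9,interpolation=cv2.INTER_CUBIC))
E
```

```text
clock: 6.95
position: [503.7, -47.7, 69.8]
orientation: [0.707, -0.028, -0.707, -0.027]
ft_force: [-11.6, 1.0, 35.1]
grip_width: -0.0
```

View pics/w2.png

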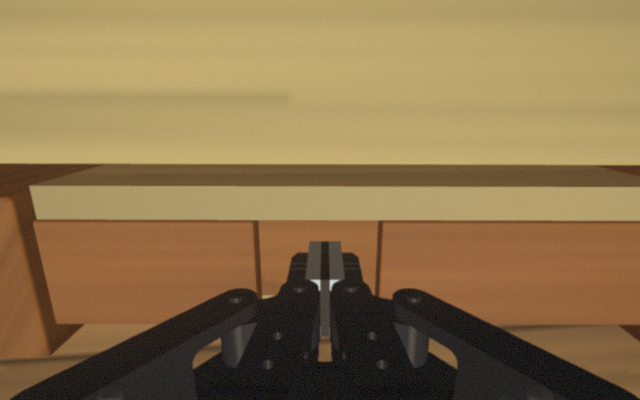

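View pics/s2.png

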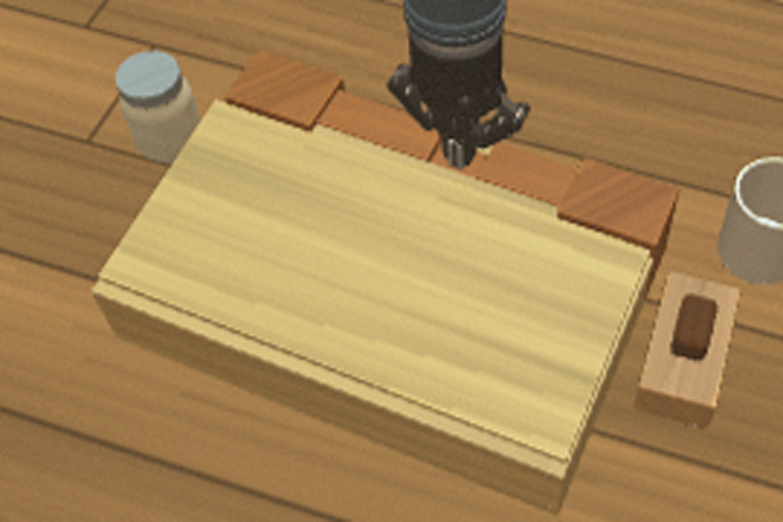

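```bash
python3 -m creep '[[[-0.3,0,0],[0,0,0],1],[[-1,0,0],[0,0,0],1],[[-2.5,0,0],[0,0,0],1],[[-5,0,0],[0,0,0],1],[[-8,0,0],[0,0,0],1],[[-11,0,0],[0,0,0],1],[[-14,0,0],[0,0,0],1],[[-15,0,2],[0,0,0],1],[[-15,0,4],[0,0,0],1],[[-15,0,6],[0,0,0],1],[[-15,0,7],[0,0,0],1],[[-15,0,7],[0,0,0],1],[[-15,0,7],[0,0,0],1]]'
python3 - <<'E'
from h import *
import cv2
im=get_image("wrist")
cv2.imwrite("pics/w3.png",im[:,:,::-1])
im=get_image("scene")[120:300,150:420,::-1];cv2.imwrite("pics/s3.png",cv2.resize(im,None,fx=2.9,fy=2.9,interpolation=cv2.INTER_CUBIC))
im=get_image("top");cv2.imwrite("pics/top3.png",im[:,:,::-1])
E
```

```text
clock: 8.13
position: [434.6, -42.3, 219.9]
orientation: [0.707, -0.028, -0.706, -0.027]
ft_force: [0.6, 0.3, 0.9]
grip_width: 0.3
```

View pics/w3.png

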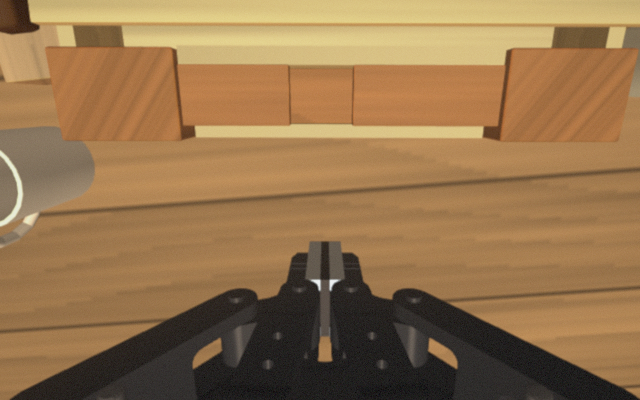

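View pics/s3.png

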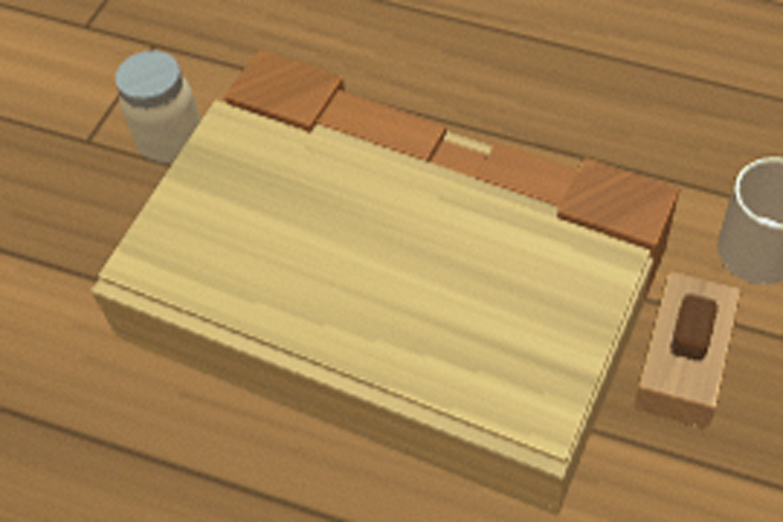

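View pics/top3.png

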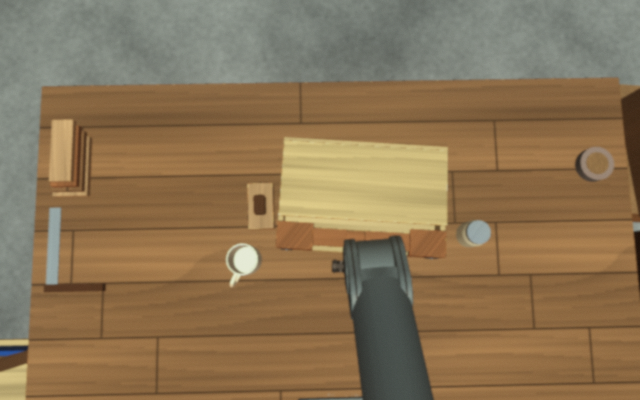

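```bash
python3 -c "
from station import *
print(sign_off())"
```

```text
the job is handed in; nothing more can be done
None
```

The catch is pressed fully down, the lid has popped ajar by itself, and the job is handed in at about 8 s of the 51 s allowed.

- **Finding the notch:** The closed fingertip touched the rail about 24 mm from its left end with 9 N, then ran right along it. The upward force fell to zero and the tip dropped about 13 to 14 mm left of `rail_mid`, which agreed with the camera estimate of the notch.
- **Pressing the catch:** I pressed it until the tip stood at z = 69.8 mm, against 70 mm expected at the stop. Raising the force from 17 to 35 N moved it no further, so I took that as the stop.
- **Last checks:** With the hand lifted clear, the wrist force was back within 1 N of zero. The pictures show the lid's front edge still raised. The mug, jar and block sit at the same pixels as at the start.
- **Disagreement:** The wrist and top pictures differed by about 2 to 4 mm on the notch's left edge. That did not matter, since the fingertip has roughly 9 mm to spare on each side in the notch.

No check failed. I could not read the catch's position directly after lifting off, and relied on the lid staying up.

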